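# Prime the paint marker and poise it over the last dot

### The arm

A 6-joint arm with a two-finger parallel gripper is mounted at the origin on the work surface. World frame = base frame: x ahead of the robot, y to its left, z up, the work surface at z = 0. Lengths are in m, angles in rad, forces in N, time in s.
With the tool pointing down it reaches from about 0.3 to 1 m from the base axis. Payload 5.1 kg.
Tool frame: the origin (TCP) lies at the very end of the fingers, on their centre line; the grasp point (between the pads) lies 19 mm behind it; z points along the fingers, y is the line along which they close (so a half turn about z gives the same grasp; the last joint's range is limited). The gripper opens to 95 mm and grips with 3 to 60 N. Pads are 20 mm wide; open, the fingers measure 119 mm over their backs; the gripper's body (75 mm by 180 mm) begins 59 mm behind the grasp point.
Start: joints at [-1.306, 0.124, 1.65, -0, 1.367, -0.083], TCP at [0.222, -0.611, 0.215] pointing down, gripper open.
Joint ranges: [-2.61, 2.61], [-1.02, 2.33], [0.03, 2.71], [-1.35, 4.49], [0.32, 2.68], [-2.91, 2.91]. Speed limits (rad/s): [2.57, 2.57, 3.14, 3.14, 3.14, 3.14].

### API

Orientations are given as a unit quaternion [x, y, z, w].
In Python, from plant import env gives the robot as it stands. The module is installed in compiled form; this text tells all that it offers.
- The arm moves only by the tool arm_command, never from a script. Its argument "motion" is text: rows parted by semicolons, each of 6 numbers parted by spaces: the shift along the tool's x, y, z in units of 0.02 m (1.0 is 0.02 m), then the turn, a rotation vector about the tool's x, y, z in units of 30 degrees (1.0 is 30 degrees). A call has 1 to 10 rows; each row shifts and turns the commanded pose from where the row before left it, along the tool's axes as they then stand; what a row does not reach is not made up. A row lasts 1/12 s, in which the tool goes at most 41.7 mm and 7.16 degrees, less where a joint would pass 70% of its speed; a pose out of reach is approached as far as the arm can. A call with a number of a shift or a turn outside -1 to 1 is refused whole. A call with a gripper value outside its range is refused whole. "grip" is the closure, from -1 (fully open) to 1 (shut), set as the call begins (left out, the last holds). The fingers move at their own pace and stop on an object; the grip force is fixed at half the most. Time passes only in rows, so rows that do not move let the fingers close. It gives the time, the measured TCP pose, the force, the opening and the grip force at its end, in the units of the state.
- env.state(): the state, without advancing time (a new reading comes with each control period).
- env.get_image(name): name is "scene" or "side" or "wrist"; returns the picture (480x640x3 uint8, blue, green, red); there is no depth.
- env.calibration(name): a dict with "fx", "fy", "cx", "cy" (pixels), "R" (3x3) and "t" (3): a world point X has camera coordinates R X + t. Camera axes: x right, y down, z forward; pixel columns grow to the right and rows downward; lengths in m; the calibration is good to about 2 mm. A picture is of the moment at which its call begins: read the wrist's pose just before it. calibration takes no time and is no camera call; for the wrist camera it gives the pose at the moment of the call.
- env.close_job(): hands the job in; it is judged then, once.
The state is a dict: "t": time; "joint_pos": joint angles; "joint_velocities": joint speeds; "joint_torque": joint torques, N m; "tcp_pos": TCP position; "tool_rot": TCP orientation; "ft_force": force on the tool from outside, world axes, zero at the start; "torque": the same for the moment, N m; "width": finger opening in m; "finger_force": force on a finger pad.
Only numpy, scipy, OpenCV 4.12 (cv2) and the standard library are available. Lean on these libraries where they do the work, as an engineer would, in place of code of your own. Each camera call takes 0.05 s, during which the arm holds its last target. There are 200 camera calls.

### The job

Take the gold paint marker out of the stand and prime it by pressing its spring nib fully in against the scrap card. Then carry it across to the star box and finish while still holding it there, upright and still, with its nib about 5 mm above the centre of the bare white spot on the lid, the only point of the star still without its gold dot, ready to make the dot but not touching the box; keep hold, do not put it down. Do not disturb the tray, the paint pots, the other markers or the star box on the way.

Things in the scene. Friction and masses are not known exactly. Their poses are not given: they have to be found in the camera images.
- gold_marker: brass-gold paint marker, 44 g, 140 mm long, docked nib down, upright, in one of the stand's wells (which varies). Origin: nib tip when the nib is out; z up the axis. Nib 7 mm across, shows 10 mm; black front section 15 mm across up to 34 mm; plain barrel 22 mm across from 34 to 140 mm, its shoulder resting on the stand. Docked: tip 11 mm, top 151 mm above the bench; lift it 36 mm to clear.
- gold_nib (a joint): how far the spring nib of the gold marker is pushed into the marker: 0 is out (at rest), 0.004 m is its stop. The spring pushes with 3 N at the start and 6 N at the stop; the nib comes out again when released.
- nib_tip (a point): the writing tip of the gold marker's nib (it moves with the nib); with the nib out this is the marker's origin.
- stand: a fixed hardwood marker stand, 172 x 50 x 45 mm (x, y, z), with three wells 17.5 mm across and 41 mm deep in a row along its x axis at x = -60, 0 and +60 mm, each holding one marker loosely. Origin: centre of its underside.
- scrap_card: a cream-white scrap card with some old trial strokes, taped down and fixed, 90 x 70 mm (x, y), 3 mm thick. Origin: centre of its underside, on the bench.
- star_box: loose, closed, kraft-brown gift box, 240 g, a five-pointed star: points 110 mm, inner corners 58 mm from the centre, flat lid 65 mm above the bench, white scribbles. Four points have a gold dot; the fifth, along the body's x axis, has only a white undercoat spot. Origin: centre of its underside.
- spot_centre (a point): centre of the bare white undercoat spot (20 mm across, outlined in pencil) on the lid of the star box, on the lid's surface, 70 mm from the box's centre along its x axis.
- tray: an open dark wooden tray of small fittings, 280 x 110 mm (x, y), 45 mm tall, walls and floor 8 mm, about 0.9 kg, standing loose between the scrap card and the star box. Origin: centre of its underside. Not to be disturbed.
- pot_white: a closed paint pot, white with a black lid, 56 mm across and 80 mm tall, standing loose in the tray (its top 88 mm above the bench). Origin: centre of its underside. Not to be disturbed.
- pot_red: a closed paint pot, red with a black lid, 56 mm across and 80 mm tall, standing loose in the tray (its top 88 mm above the bench). Origin: centre of its underside. Not to be disturbed.
- green_marker: a valve-action paint marker exactly like the gold one in shape and size but with a dark green barrel, docked in the same stand; origin at the tip of its nib, z up the barrel. Not to be disturbed.
- red_marker: a valve-action paint marker exactly like the gold one in shape and size but with a dark red barrel, docked in the same stand; origin at the tip of its nib, z up the barrel. Not to be disturbed.
Things that resemble listed ones, but are neither listed nor needed, are in the scene too. Several things have the shape of the gold_marker; the one meant has the colours described above.

How it is judged:
By the outcome, as a careful person would: the job done as asked, in the order asked, and still so for the second after the job is handed in, while the arm keeps its last pose, push and grip.
It also fails if it takes over 51 s, if anything falls off the work surface, if the arm or the gripper's body presses on something with over 40 N, if the wrist force passes 120 N, or if a joint passes its speed limit or range.

## Working session

There is one attempt and no reset: what is moved stays moved. The work goes in short steps, Python scripts to look and compute and a tool call to move; the robot and the scene stay as the last step left them, time stands still between calls to the robot, and variables do not carry over. Pictures are saved under pics/ and viewed, at most 10 in all, crops included, and the job is handed in when it is done.

Besides the shell and the picture viewer there is one more tool, called after "Emit:" as name(argument=value, ...) on one line, values as JSON. arm_command: Moves the arm, as the interface text tells. Its arguments: {"type":"object","properties":{"motion":{"type":"string"},"grip":{"type":"number"}},"required":["motion"]}

```bash
mkdir -p pics; cat > h.py <<'E'
import numpy as np, cv2
from plant import env
def ray(cal,u,v):
    R=np.array(cal["R"]);t=np.array(cal["t"])
    d=R.T@np.array([(u-cal["cx"])/cal["fx"],(v-cal["cy"])/cal["fy"],1.]);return -R.T@t,d/np.linalg.norm(d)
def onz(cal,u,v,z):
    o,d=ray(cal,u,v);return o+d*(z-o[2])/d[2]
def tri(c1,p1,c2,p2):
    o1,d1=ray(c1,*p1);o2,d2=ray(c2,*p2)
    A=np.c_[d1,-d2];s=np.linalg.lstsq(A,o2-o1,rcond=None)[0]
    a=o1+s[0]*d1;b=o2+s[1]*d2;return (a+b)/2,np.linalg.norm(a-b)
def proj(cal,X):
    p=np.array(cal["R"])@X+np.array(cal["t"]);return np.array([cal["fx"]*p[0]/p[2]+cal["cx"],cal["fy"]*p[1]/p[2]+cal["cy"]])
E
python3 - <<'E'
from h import *
print({k:(np.round(v,3).tolist()) for k,v in env.state().items()})
for n in("scene","side","wrist"):
    c=env.calibration(n);print(n,{k:np.round(v,3).tolist() for k,v in c.items()})
    cv2.imwrite(f"pics/{n}0.png",env.get_image(n))
E
```

```text
{'t': 0.0, 'joint_pos': [-1.306, 0.124, 1.652, 0.0, 1.368, -0.083], 'joint_velocities': [0.001, 0.0, 0.0, 0.001, -0.001, 0.001], 'joint_torque': [-0.0, -41.76, -35.993, 0.077, 0.049, -0.0], 'tcp_pos': [0.221, -0.61, 0.213], 'tool_rot': [0.985, 0.173, -0.0, -0.001], 'ft_force': [-0.141, 0.009, -0.659], 'torque': [-0.018, -0.023, 0.013], 'finger_force': 0.0, 'width': 0.095}
scene {'fx': 480.976, 'fy': 480.976, 'cx': 324.249, 'cy': 244.775, 'R': [[0.318, 0.948, 0.018], [0.613, -0.191, -0.767], [-0.724, 0.255, -0.642]], 't': [-0.204, -0.278, 1.544]}
side {'fx': 492.479, 'fy': 492.479, 'cx': 309.013, 'cy': 245.028, 'R': [[0.942, -0.336, 0.015], [-0.225, -0.664, -0.713], [0.249, 0.668, -0.701]], 't': [-0.516, 0.19, 0.814]}
wrist {'fx': 406.078, 'fy': 406.078, 'cx': 318.755, 'cy': 238.0, 'R': [[0.34, -0.94, -0.001], [-0.912, -0.33, 0.244], [-0.229, -0.082, -0.97]], 't': [-0.65, -0.027, 0.389]}
```

View pics/scene0.png

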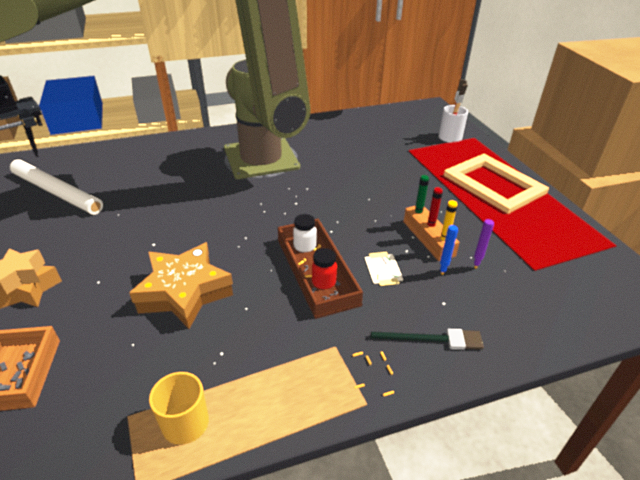

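View pics/side0.png

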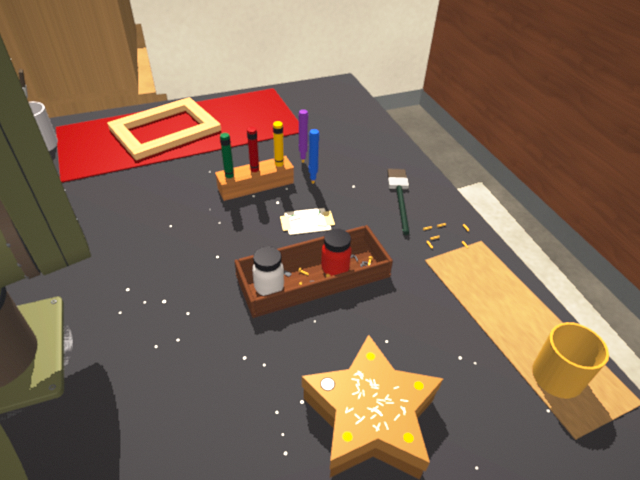

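The scene view shows the stand's markers green (422,195), dark red (435,207) and yellow-gold (450,218). Loose blue (449,250) and purple (484,243) markers stand close by. The side view shows gold at (278,143), the white spot at (327,384), the card at (307,221) and the tray in between.

Things that could be taken for the gold marker in the scene view: green (422,195), red (435,207), blue (449,250), purple (484,243) and the yellow mug (180,408). I choose the one at (450,218) and check it in a close crop.

```bash
python3 - <<'E'
from h import *
a=cv2.imread("pics/scene0.png");b=cv2.imread("pics/side0.png")
f=lambda im,x,y,w,h:cv2.resize(im[y:y+h,x:x+w],(400,300),interpolation=cv2.INTER_CUBIC)
o=np.vstack([np.hstack([f(a,390,165,120,120*3//4+0),f(b,210,100,128,96)]),np.hstack([f(a,120,230,120,90),f(b,300,330,160,120)])])
cv2.imwrite("pics/crops.png",o)
E
```

```text
(no output)
```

View pics/crops.png

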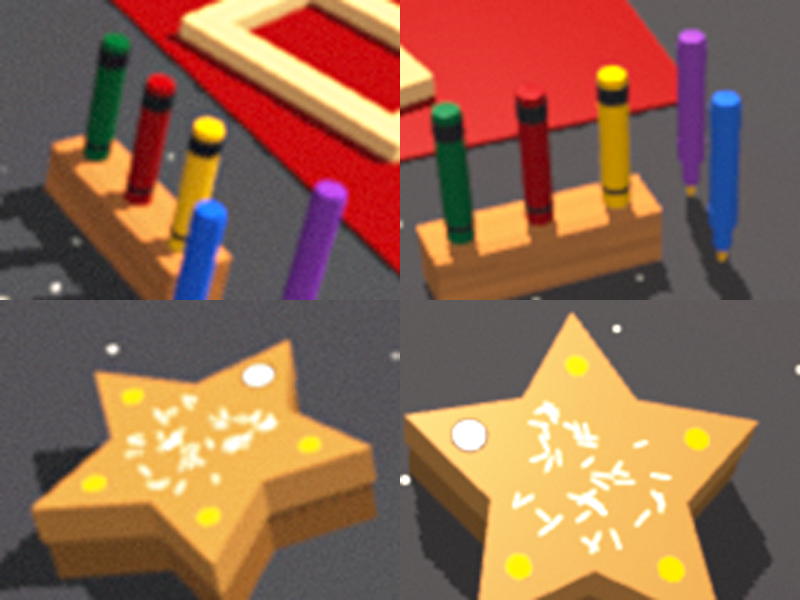

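The top-row crops confirm that the yellow-barrelled marker at the stand's end is the gold one. The blue marker stands right beside that end. The bottom row shows the white spot at scene (197.4,252.5) and side (327.5,384).

```bash
cat > m.py <<'E'
from h import *
I={n:cv2.imread(f"pics/{n}0.png") for n in("scene","side")}
C={n:env.calibration(n) for n in I}
def mask(n,lo,hi,roi):
    h=cv2.cvtColor(I[n],cv2.COLOR_BGR2HSV);m=cv2.inRange(h,lo,hi);k=np.zeros_like(m);x,y,w,g=roi;k[y:y+g,x:x+w]=255;return m&k
def blobs(m,amin=8):
    n,l,s,c=cv2.connectedComponentsWithStats(m);return [(np.round(c[i],1).tolist(),s[i].tolist()) for i in range(1,n) if s[i][4]>=amin]
R={"scene":(395,165,110,120),"side":(210,95,120,100)}
cols={"gold":((22,150,110),(32,255,255)),"green":((60,100,20),(90,255,255)),"red":((0,190,60),(6,255,215)),"blue":((100,130,60),(118,255,255)),"purple":((125,80,60),(150,255,255))}
if __name__=="__main__":
    for k,(lo,hi) in cols.items():
        for n in I: print(k,n,blobs(mask(n,lo,hi,R[n])))
    for n,r in(("scene",(180,240,40,25)),("side",(315,370,30,30))): print("spot",n,blobs(mask(n,(0,0,170),(180,60,255),r)))
    for n,r in(("scene",(355,245,60,50)),("side",(270,200,75,40))):
        m=mask(n,(0,0,150),(180,130,255),r);c=max(cv2.findContours(m,0,2)[0],key=cv2.contourArea)
        print("card",n,[onz(C[n],*p,.003)[:2].round(3).tolist() for p in cv2.boxPoints(cv2.minAreaRect(c))])
    s=blobs(mask("scene",(0,0,170),(180,60,255),(180,240,40,25)),20)[0][0];d=blobs(mask("side",(0,0,170),(180,60,255),(315,370,30,30)),20)[0][0]
    print("spot3d",tri(C["scene"],s,C["side"],d),onz(C["scene"],*s,.065),onz(C["side"],*d,.065))
    for n,ps in(("scene",[(126.5,0)]),):pass
    # gold dots on lid
    for n,r in(("scene",(125,240,110,90)),("side",(300,330,150,130))): 
        print("dots",n,[onz(C[n],*b[0],.065)[:2].round(3).tolist() for b in blobs(mask(n,(27,180,180),(33,255,255),r),5)])
    for n,ps in(("scene",[(304,220),(324,258)]),("side",[(267,259),(338,239)])): print("pots",n,[onz(C[n],*p,.088).round(3).tolist() for p in ps])
    print("tray side",[onz(C["side"],*p,.045)[:2].round(3).tolist() for p in((237,268),(375,231),(391,266),(247,292))])
    print("stand side",[onz(C["side"],*p,.045)[:2].round(3).tolist() for p in((215,172),(286,157),(294,169),(221,186))])
E
python3 m.py
```

```text
gold scene [([452.7, 203.0], [449, 200, 8, 7, 39]), ([450.6, 219.1], [447, 214, 7, 10, 27])]
gold side [([277.3, 124.1], [273, 121, 9, 7, 50]), ([278.1, 146.7], [274, 134, 9, 27, 191]), ([278.7, 163.6], [276, 162, 7, 4, 19])]
green scene [([424.3, 177.9], [421, 175, 8, 7, 46]), ([421.0, 197.5], [416, 184, 12, 29, 210])]
green side [([224.4, 136.8], [221, 134, 8, 7, 49]), ([227.2, 160.1], [222, 145, 11, 33, 261])]
red scene [([471.6, 200.8], [424, 165, 81, 77, 733]), ([488.5, 178.2], [466, 167, 39, 26, 300]), ([435.2, 205.6], [430, 198, 10, 16, 40]), ([434.5, 215.8], [433, 214, 4, 4, 8]), ([432.8, 220.1], [430, 219, 6, 3, 9]), ([428.4, 224.0], [427, 222, 5, 4, 9])]
red side [([288.2, 132.1], [283, 125, 15, 11, 31]), ([215.3, 133.8], [210, 130, 12, 8, 34]), ([246.7, 132.4], [246, 130, 4, 7, 10]), ([254.3, 131.5], [251, 130, 7, 4, 11]), ([261.8, 138.5], [255, 134, 18, 9, 28]), ([241.6, 143.2], [232, 139, 17, 8, 22]), ([215.0, 149.2], [210, 148, 11, 3, 11]), ([254.2, 169.9], [251, 168, 8, 4, 11])]
blue scene [([448.2, 247.5], [440, 225, 18, 47, 413])]
blue side [([313.2, 152.8], [308, 12
[... 275 characters left out ...]
216], [0.654, 0.191], [0.664, 0.115]]
card side [[0.55, 0.206], [0.67, 0.188], [0.647, 0.113], [0.533, 0.131]]
spot3d (array([ 0.48409409, -0.25288121,  0.06490744]), np.float64(0.0012247271334641177)) [ 0.48373514 -0.25234704  0.065     ] [ 0.48420517 -0.25358401  0.065     ]
dots scene [[0.48, -0.334], [0.561, -0.229], [0.557, -0.363], [0.609, -0.298]]
dots side [[0.563, -0.231], [0.609, -0.3], [0.481, -0.336], [0.558, -0.364]]
pots scene [[0.469, 0.005, 0.088], [0.613, 0.007, 0.088]]
pots side [[0.466, -0.004, 0.088], [0.604, 0.003, 0.088]]
tray side [[0.417, 0.032], [0.702, 0.041], [0.689, -0.056], [0.42, -0.03]]
stand side [[0.441, 0.337], [0.611, 0.343], [0.614, 0.292], [0.442, 0.282]]
```

```bash
python3 - <<'E'
from m import *
b=lambda n,k:[x for x in blobs(mask(n,*cols[k],R[n]),15)]
for k,i in(("gold",0),("green",0),("blue",0),("purple",0)):
    print(k,tri(C["scene"],b("scene",k)[i][0],C["side"],b("side",k)[i][0]))
# axis lines: ends of blobs (top rows), radius
print("red cap",tri(C["scene"],(437.7,190.5),C["side"],(252.3,131)))
g=tri(C["scene"],(452.7,203),C["side"],(277.3,124.1))[0]
# barrel-lower gold points constrained to z, from each view
for n,ps in(("scene",[(450.6,219.1)]),("side",[(278.1,146.7),(278.7,163.6)])):
    for p in ps:
        o,d=ray(C[n],*p); s=((g-o)[:2]@d[:2])/(d[:2]@d[:2]); print(n,p,o+s*d)
# blue / purple ends
for k,s,t in(("blue",(451.5,229),(314,133)),("blueb",(445,269),(312,178)),("purple",(487.5,223),(304,112)),("purpleb",(479,262),(302,157))):print(k,tri(C["scene"],s,C["side"],t))
E
```

```text
gold (array([0.58715245, 0.32585802, 0.14890914]), np.float64(0.003479706825418931))
green (array([0.46749438, 0.31587755, 0.14652503]), np.float64(0.003572934653301869))
blue (array([0.65836949, 0.28761162, 0.08306712]), np.float64(0.0016179823160059519))
purple (array([0.66402825, 0.37497143, 0.08335946]), np.float64(0.0016446338133932396))
red cap (array([0.52891529, 0.31914633, 0.14720228]), np.float64(0.004255430402969613))
scene (450.6, 219.1) [0.58964521 0.32912202 0.10564078]
side (278.1, 146.7) [0.58783469 0.32566299 0.08920994]
side (278.7, 163.6) [0.58787926 0.32565021 0.04303617]
blue (array([0.65797278, 0.28486502, 0.13623966]), np.float64(0.00206495964150928))
blueb (array([0.65754053, 0.29263605, 0.0120453 ]), np.float64(0.006519561608141834))
purple (array([0.6651527 , 0.37119227, 0.1389873 ]), np.float64(0.0011701347299383886))
purpleb (array([0.6626654 , 0.38101632, 0.01383261]), np.float64(0.008284280515911286))
```

Emit:
arm_command(motion="0.4 -1 -0.3 0 0 0.17;0.4 -1 -0.3 0 0 0.17;0.4 -1 -0.3 0 0 0.17;0.5 -1 -0.3 0 0 0;0.5 -1 -0.3 0 0 0;0.5 -1 -0.3 0 0 0;0.5 -1 -0.3 0 0 0;0.5 -1 -0.3 0 0 0;0.5 -1 0 0 0 0;0.5 -1 0 0 0 0", grip=-1)

```text
t: 0.98
tcp_pos: [0.2881, -0.401, 0.2629]
tool_rot: [0.999, 0.04, 0.0, 0.0]
ft_force: [0.3, 0.5, 0.2]
width: 0.0951
finger_force: 0.0
```

Emit:
arm_command(motion="0.5 -1 0 0 0 0;0.5 -1 0 0 0 0;0.5 -1 0 0 0 0;0.5 -1 0 0 0 0;0.5 -1 0 0 0 0;0.5 -1 0 0 0 0;0.5 -1 0 0 0 0;0.5 -1 0 0 0 0;0.5 -1 0 0 0 0;0.5 -1 0 0 0 0")

```text
t: 1.82
tcp_pos: [0.3714, -0.1933, 0.2624]
tool_rot: [0.999, 0.04, -0.0, -0.0]
ft_force: [0.1, -0.3, 0.5]
width: 0.0949
finger_force: 0.0
```

Emit:
arm_command(motion="0.5 -1 0 0 0 0;0.5 -1 0 0 0 0;0.5 -1 0 0 0 0;0.5 -1 0 0 0 0;0.5 -1 0 0 0 0;0.5 -1 0 0 0 0;0.5 -1 0 0 0 0;0.5 -1 0 0 0 0;0.5 -1 0 0 0 0;0.5 -1 0 0 0 0")

```text
t: 2.65
tcp_pos: [0.4549, 0.0141, 0.2624]
tool_rot: [0.999, 0.04, -0.0, -0.0]
ft_force: [-0.0, -0.1, -0.3]
width: 0.095
finger_force: 0.0
```

Emit:
arm_command(motion="0.6 -1 0 0 0 0;0.6 -1 0 0 0 0;0.6 -1 0 0 0 0;0.6 -1 0 0 0 0;0.6 -1 0 0 0 0;0.6 -1 0 0 0 0;0.6 -1 0 0 0 0;0.6 -1 0 0 0 0;0.6 -1 0 0 0 0;0.6 -1 0 0 0 0")

```text
t: 3.48
tcp_pos: [0.5585, 0.223, 0.2621]
tool_rot: [0.999, 0.04, -0.0, 0.0]
ft_force: [-0.7, -0.6, 0.4]
width: 0.095
finger_force: 0.0
```

Emit:
arm_command(motion="0.6 -1 0 0 0 0;0.5 -0.8 0 0 0 0;0 0 0 0 0 0;0 0 0 0 0 0")

```text
t: 3.82
tcp_pos: [0.5771, 0.2599, 0.2618]
tool_rot: [0.999, 0.041, -0.001, 0.0]
ft_force: [-0.2, -0.9, -0.2]
width: 0.0954
finger_force: 0.0
```

```bash
python3 - <<'E'
from h import *
import pickle
s=env.state();c=env.calibration("wrist");im=env.get_image("wrist")
pickle.dump((c,s),open("w1.pkl","wb"));cv2.imwrite("pics/w1.png",im)
print(s["tcp_pos"],s["tool_rot"]); print(proj(c,np.array([.588,.325,.151])))
E
```

```text
[0.5771216  0.25991053 0.26183884] [ 9.99160220e-01  4.09649051e-02 -7.53928930e-04  4.02597667e-04]
[226.2973978 211.7460831]
```

View pics/w1.png

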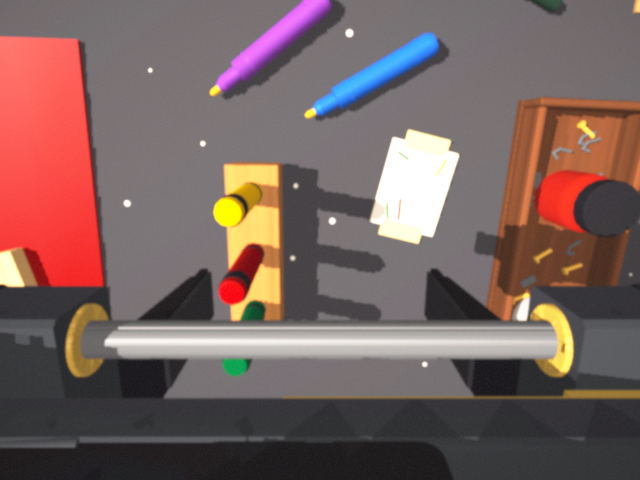

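The wrist view shows the gold cap at (230,210), with red at (232,290) and green at (236,365) below it in the row. The blue and purple pens now lie on the bench, clear of the stand; they were standing unsupported and fell. The card is at (415,187). I'll move over the gold marker and refine its position.

Emit:
arm_command(motion="0.2 -0.8 0 0 0 0;0.2 -0.8 0 0 0 0;0.2 -0.8 0 0 0 0;0.2 -0.8 0 0 0 0;0 0 0 0 0 0;0 0 0 0 0 0")

```text
t: 4.37
tcp_pos: [0.588, 0.326, 0.2623]
tool_rot: [0.999, 0.041, -0.0, 0.0]
ft_force: [0.7, -0.6, -0.0]
width: 0.095
finger_force: 0.0
```

```bash
python3 - <<'E'
from h import *
import pickle
s=env.state();c=env.calibration("wrist");im=env.get_image("wrist")
pickle.dump((c,s),open("w2.pkl","wb"));cv2.imwrite("pics/w2.png",im)
print(s["tcp_pos"],s["tool_rot"]); print(proj(c,np.array([.588,.325,.151])))
P=[]
for f,k in(("w1",pickle.load(open("w1.pkl","rb"))[0]),("w2",c)):
    h=cv2.cvtColor(cv2.imread(f"pics/{f}.png"),cv2.COLOR_BGR2HSV);m=cv2.inRange(h,(22,150,140),(33,255,255));m[:100]=0;m[330:]=0;m[:,:150]=0;m[:,400:]=0
    for q in cv2.findContours(m,0,2)[0]:
        if cv2.contourArea(q)>60:
            (e,r)=cv2.minEnclosingCircle(q);print(f,cv2.boundingRect(q),np.round(e,1),round(r,1),onz(k,*e,.151))
            if cv2.contourArea(q)>300:P.append((k,e))
print(tri(*P[0],*P[1]) if len(P)>1 else P)
cv2.imwrite("pics/w2c.png",cv2.resize(im[100:340,160:480],(800,600)))
E
```

```text
[0.58801281 0.32600746 0.26231455] [ 9.99147262e-01  4.12869825e-02 -2.54684429e-04  2.62927209e-04]
[319.05614296 234.18082127]
w1 (213, 198, 30, 30) [227.2 212.1] 15.0 [0.58777038 0.32437546 0.151     ]
w1 (229, 184, 24, 12) [240.5 189. ] 11.9 [0.60477889 0.31561656 0.151     ]
w2 (304, 220, 30, 30) [318.7 234.7] 14.9 [0.58758565 0.32523942 0.151     ]
w2 (306, 202, 23, 20) [315.5 212.5] 12.7 [0.60342972 0.32877539 0.151     ]
(array([0.58690417, 0.32514214, 0.14752477]), np.float64(0.0003143070013604857))
```

View pics/w2c.png

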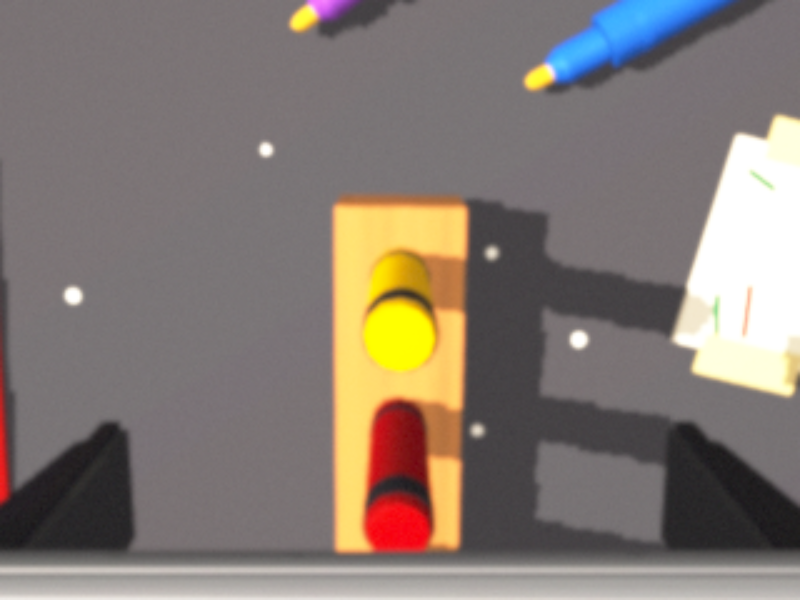

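The crop shows the gold cap centred between the fingers at full-image (318.7,234.7), with the stand edges parallel to the tool's x axis. The aim is within 1 mm, so I descend and grasp.

Emit:
arm_command(motion="0 0.05 1 0 0 0;0 0 1 0 0 0;0 0 1 0 0 0;0 0 1 0 0 0;0 0 1 0 0 0;0 0 1 0 0 0;0 0 1 0 0 0;0 0 0.8 0 0 0;0 0 0.4 0 0 0;0 0 0 0 0 0")

```text
t: 5.25
tcp_pos: [0.5868, 0.3226, 0.096]
tool_rot: [0.999, 0.04, -0.002, 0.001]
ft_force: [-0.2, -0.4, -0.6]
width: 0.0953
finger_force: 0.0
```

Emit:
arm_command(motion="0 0 0 0 0 0;0 0 0 0 0 0;0 0 0 0 0 0;0 0 0 0 0 0;0 0 0 0 0 0;0 0 0 0 0 0;0 0 0 0 0 0;0 0 0 0 0 0;0 0 0 0 0 0;0 0 0 0 0 0", grip=1)

```text
t: 6.08
tcp_pos: [0.5882, 0.3237, 0.0986]
tool_rot: [0.999, 0.04, -0.0, 0.0]
ft_force: [0.0, -0.0, -0.0]
width: 0.0337
finger_force: 0.0
```

Emit:
arm_command(motion="0 -0.06 0 0 0 0;0 0 0 0 0 0;0 0 0 0 0 0;0 0 0 0 0 0;0 0 0 0 0 0;0 0 0 0 0 0")

```text
t: 6.58
tcp_pos: [0.5881, 0.3249, 0.0986]
tool_rot: [0.999, 0.04, -0.0, -0.0]
ft_force: [-0.4, 0.7, 0.7]
width: 0.0213
finger_force: 30.0
```

Emit:
arm_command(motion="0 0 -0.3 0 0 0;0 0 -0.5 0 0 0;0 0 -0.7 0 0 0;0 0 -0.8 0 0 0;0 0 -0.8 0 0 0;0 0 -0.8 0 0 0;0 0 -0.7 0 0 0;0 0 -0.4 0 0 0;0 0 0 0 0 0;0 0 0 0 0 0")

```text
t: 7.42
tcp_pos: [0.5884, 0.3249, 0.1994]
tool_rot: [0.999, 0.04, 0.001, -0.0]
ft_force: [1.1, -0.3, -1.2]
width: 0.0218
finger_force: 30.0
```

Emit:
arm_command(motion="0 0.4 0 0 0 0;0 0.8 0 0 0 0;0 1 0 0 0 0;0 1 0 0 0 0;0 1 0 0 0 0;0 1 0 0 0 0;-0.1 1 0 0 0 0;-0.1 1 0 0 0 0;0 0.6 0 0 0 0;0 0.3 0 0 0 0")

```text
t: 8.25
tcp_pos: [0.5968, 0.1606, 0.1977]
tool_rot: [0.999, 0.039, -0.001, 0.0]
ft_force: [-0.4, -0.5, -0.1]
width: 0.0216
finger_force: 30.0
```

```bash
cat > see.py <<'E'
from h import *
import sys
s=env.state();print(s["t"],s["tcp_pos"].round(4) if hasattr(s["tcp_pos"],"round") else s["tcp_pos"],s["tool_rot"],s["width"])
for n in("scene","side"):
    c=env.calibration(n);im=env.get_image(n);cv2.imwrite(f"pics/{n}_{sys.argv[1]}.png",im)
    p=np.array(s["tcp_pos"])-[0,0,.0]; a=proj(c,p)
    print(n,"tcp",a,"tip",proj(c,p-[0,0,.0876]),"top",proj(c,p+[0,0,.0524]))
    x,y=int(a[0])-60,int(a[1])-65;x=max(0,min(x,520));y=max(0,min(y,330))
    print("crop",x,y)
    cv2.imwrite(f"pics/{n}_{sys.argv[1]}c.png",cv2.resize(im[y:y+150,x:x+120],(400,500),interpolation=cv2.INTER_CUBIC))
cv2.imwrite(f"pics/both_{sys.argv[1]}.png",np.hstack([cv2.imread(f"pics/{n}_{sys.argv[1]}c.png") for n in("scene","side")]))
E
python3 see.py a
```

```text
8.25 [0.5968 0.1606 0.1977] [ 9.99232148e-01  3.91716117e-02 -7.76163188e-04  3.12689135e-04] 0.02158778129389084
scene tcp [390.74276933 200.48669687] tip [386.59593834 232.63773994] top [393.44772768 179.51472277]
crop 330 135
side tcp [306.62521586 143.23553969] tip [306.13339964 180.5229247 ] top [306.95167708 118.48465765]
crop 246 78
```

View pics/both_a.png

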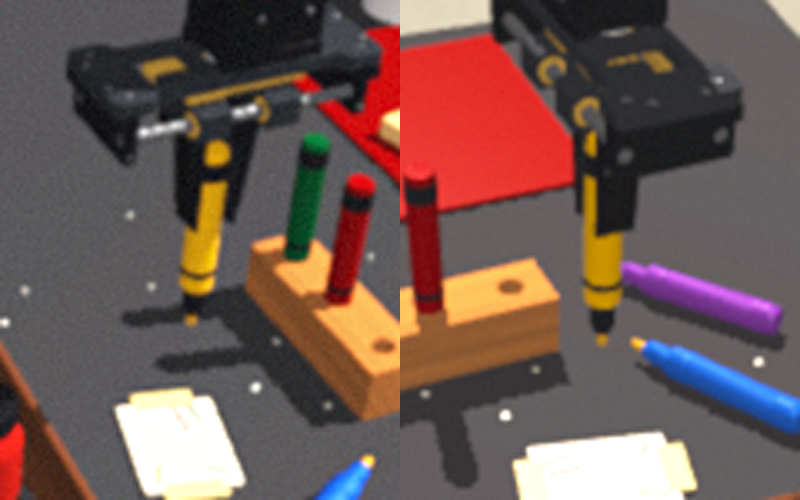

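The marker hangs upright in the fingers. Its nib is at scene (387,232) and side (306.7,180.7), which matches a tip 87.6 mm below the TCP. The card is directly below, so I lower onto it.

Emit:
arm_command(motion="0 0 0.6 0 0 0;0 0 0.9 0 0 0;0 0 0.9 0 0 0;0 0 0.9 0 0 0;0 0 0.8 0 0 0;0 0 0.5 0 0 0;0 0 0.3 0 0 0;0 0 0.1 0 0 0;0 0 0 0 0 0;0 0 0 0 0 0")

```text
t: 9.18
tcp_pos: [0.5979, 0.1634, 0.0996]
tool_rot: [0.999, 0.041, 0.001, -0.0]
ft_force: [0.6, -0.6, 0.3]
width: 0.0213
finger_force: 30.0
```

Emit:
arm_command(motion="0 0 0.1 0 0 0;0 0 0.1 0 0 0;0 0 0.1 0 0 0;0 0 0 0 0 0;0 0 0 0 0 0")

```text
t: 9.6
tcp_pos: [0.5971, 0.163, 0.0926]
tool_rot: [0.999, 0.04, -0.0, 0.0]
ft_force: [-0.4, -0.3, -0.9]
width: 0.021
finger_force: 30.0
```

Emit:
arm_command(motion="0 0 0.1 0 0 0;0 0 0.1 0 0 0;0 0 0 0 0 0;0 0 0 0 0 0")

```text
t: 9.93
tcp_pos: [0.5977, 0.1632, 0.0894]
tool_rot: [0.999, 0.04, 0.001, -0.0]
ft_force: [0.3, 0.1, 3.6]
width: 0.0216
finger_force: 30.0
```

Emit:
arm_command(motion="0 0 0.1 0 0 0;0 0 0 0 0 0;0 0 0 0 0 0")

```text
t: 10.18
tcp_pos: [0.5977, 0.1632, 0.0873]
tool_rot: [0.999, 0.04, 0.001, -0.0]
ft_force: [0.0, -0.3, 4.6]
width: 0.0218
finger_force: 30.0
```

Emit:
arm_command(motion="0 0 0.1 0 0 0;0 0 0.05 0 0 0;0 0 0 0 0 0;0 0 0 0 0 0")

```text
t: 10.52
tcp_pos: [0.5982, 0.1632, 0.0859]
tool_rot: [0.999, 0.04, 0.001, -0.0]
ft_force: [-2.9, -0.3, 11.3]
width: 0.0217
finger_force: 30.0
```

Emit:
arm_command(motion="0 0 0.03 0 0 0;0 0 0 0 0 0;0 0 0 0 0 0;0 0 0 0 0 0;0 0 0 0 0 0")

```text
t: 10.93
tcp_pos: [0.5983, 0.1633, 0.0859]
tool_rot: [0.999, 0.04, 0.001, -0.0]
ft_force: [-3.4, -0.4, 13.0]
width: 0.0211
finger_force: 30.0
```

Emit:
arm_command(motion="0 0 -0.2 0 0 0;0 0 -0.4 0 0 0;0 0 -0.8 0 0 0;0 0 -1 0 0 0;0 0 -1 0 0 0;0 0 -1 0 0 0;0 0 -1 0 0 0;0 0 -0.8 0 0 0;0 0 -0.4 0 0 0;0 0 0 0 0 0")

```text
t: 11.77
tcp_pos: [0.598, 0.1633, 0.2169]
tool_rot: [0.999, 0.04, 0.002, -0.0]
ft_force: [0.3, 0.6, -0.5]
width: 0.0214
finger_force: 30.0
```

Emit:
arm_command(motion="-0.1 0.4 -0.2 0 0 0;-0.3 0.8 -0.2 0 0 0;-0.4 1 -0.1 0 0 0;-0.4 1 0 0 0 0;-0.4 1 0 0 0 0;-0.4 1 0 0 0 0;-0.4 1 0 0 0 0;-0.4 1 0 0 0 0;-0.4 1 0 0 0 0;-0.4 1 0 0 0 0")

```text
t: 12.6
tcp_pos: [0.5386, -0.0274, 0.2229]
tool_rot: [0.999, 0.04, -0.002, -0.0]
ft_force: [0.4, -0.4, -0.3]
width: 0.0217
finger_force: 30.0
```

Emit:
arm_command(motion="-0.4 1 0 0 0 0;-0.4 1 0 0 0 0;-0.4 1 0 0 0 0;-0.4 1 0 0 0 0;-0.4 1 0 0 0 0;-0.4 1 0 0 0 0;-0.3 1 0 0 0 0;-0.3 0.9 0 0 0 0;-0.2 0.7 0 0 0 0;-0.2 0.5 0 0 0 0")

```text
t: 13.43
tcp_pos: [0.4857, -0.2142, 0.223]
tool_rot: [0.999, 0.04, -0.002, -0.001]
ft_force: [0.0, -1.2, -0.4]
width: 0.0215
finger_force: 30.0
```

Emit:
arm_command(motion="0 0 0 0 0 0;0 0 0 0 0 0;0 0 0 0 0 0")

```text
t: 13.68
tcp_pos: [0.487, -0.2124, 0.2244]
tool_rot: [0.999, 0.041, -0.0, -0.001]
ft_force: [-0.4, -0.4, -0.1]
width: 0.0214
finger_force: 30.0
```

Emit:
arm_command(motion="-0.1 0.5 0 0 0 0;-0.1 0.6 0.3 0 0 0;-0.1 0.5 0.5 0 0 0;0 0.3 0.6 0 0 0;0 0.1 0.5 0 0 0;0 0 0.4 0 0 0;0 0 0.2 0 0 0;0 0 0 0 0 0;0 0 0 0 0 0;0 0 0 0 0 0")

```text
t: 14.52
tcp_pos: [0.4849, -0.2533, 0.1756]
tool_rot: [0.999, 0.041, 0.0, 0.0]
ft_force: [0.2, 0.2, -0.4]
width: 0.0211
finger_force: 30.0
```

```bash
python3 see.py b; python3 - <<'E'
from h import *
c=env.calibration("wrist");im=env.get_image("wrist");cv2.imwrite("pics/w3.png",im)
print(proj(c,np.array([.484,-.253,.065])))
m=cv2.inRange(cv2.cvtColor(im,cv2.COLOR_BGR2HSV),(0,0,170),(180,60,255))
n,l,s,k=cv2.connectedComponentsWithStats(m)
for i in range(1,n):
    if s[i][4]>250: print(s[i],k[i],onz(c,*k[i],.065))
E
```

```text
14.5167 [ 0.4849 -0.2533  0.1756] [9.99174560e-01 4.06194784e-02 4.22471085e-04 2.80183176e-04] 0.02114999170971935
scene tcp [188.66043518 212.96792266] tip [195.06533024 244.77067374] top [184.47895319 192.205267  ]
crop 128 147
side tcp [330.91887258 339.48563021] tip [328.10524259 374.96570252] top [332.87464721 314.82317447]
crop 270 274
[316.85751111 235.66607315]
[391 128  20  35 283] [399.33568905 145.31448763] [ 0.55102583 -0.30355015  0.065     ]
[341 137  32  22 338] [356.93491124 147.55029586] [ 0.54726656 -0.27516061  0.065     ]
[399 163  29  25 266] [411.5075188  172.89473684] [ 0.53336978 -0.31424251  0.065     ]
[327 171  48  30 343] [351.09620991 183.18950437] [ 0.52304593 -0.27361265  0.065     ]
[304 222  28  23 479] [317.62839248 232.94363257] [ 0.48603017 -0.25338907  0.065     ]
[ 280  333   96   23 1929] [327.37687921 344.11301192] [ 0.39971733 -0.26773245  0.065     ]
[102 334  32  20 443] [121.09480813 342.65462754] [ 0.38851209 -0.11099241  0.065     ]
[ 508  336  132   19 2209] [571.8809416  344.77229516] [ 0.41394666 -0.45413319  0.065     ]
```

View pics/both_b.png

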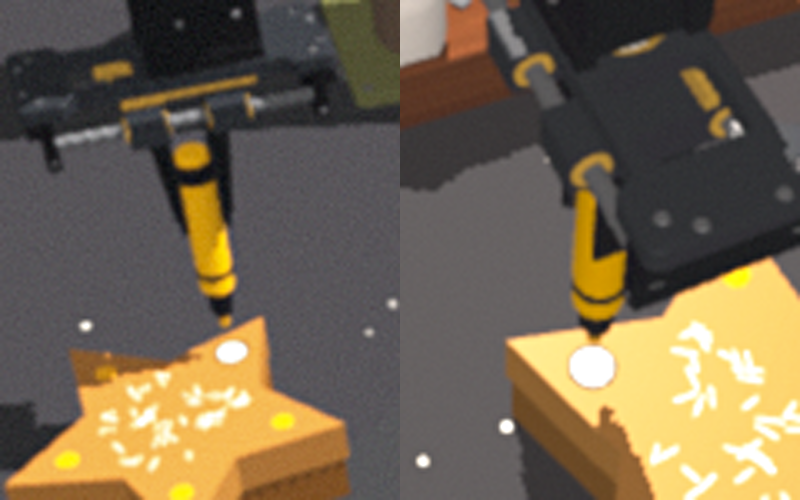

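View pics/w3.png

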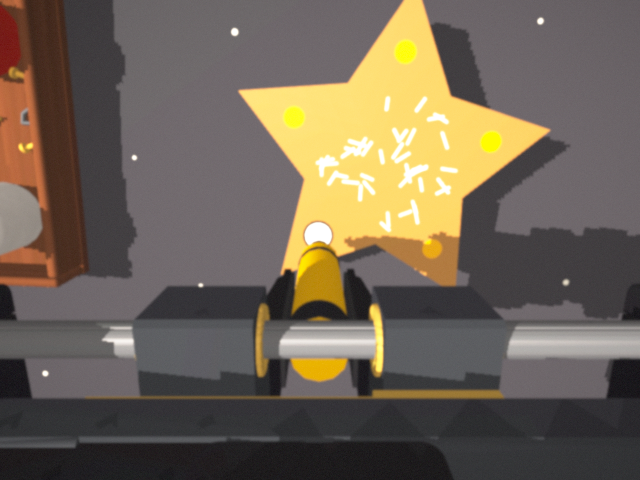

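The wrist view shows the spot at about (318,236), partly hidden behind the marker. In the scene and side views the nib, at scene (195.9,243.7) and side (328.5,376.7), is just above the white spot. The box and tray are undisturbed, so I do the last descent.

Emit:
arm_command(motion="-0.04 0 0.3 0 0 0;0 0 0.3 0 0 0;0 0 0.2 0 0 0;0 0 0.1 0 0 0;0 0 0 0 0 0;0 0 0 0 0 0;0 0 0 0 0 0;0 0 0 0 0 0")

```text
t: 15.33
tcp_pos: [0.4839, -0.2536, 0.1574]
tool_rot: [0.999, 0.04, 0.0, 0.0]
ft_force: [0.3, 0.3, -0.2]
width: 0.0214
finger_force: 30.0
```

```bash
python3 see.py c; python3 - <<'E'
from h import *
c,d=env.calibration("scene"),env.calibration("side")
print("tip before",tri(c,(195.9,243.7),d,(328.5,376.7)))
o=[]
for n,x,y in(("scene",165,215),("side",298,345)):
    im=cv2.imread(f"pics/{n}_c.png");o.append(cv2.resize(im[y:y+60,x:x+50],(400,480),interpolation=cv2.INTER_CUBIC))
cv2.imwrite("pics/fin.png",np.hstack(o))
E
```

```text
15.3333 [ 0.4839 -0.2536  0.1574] [9.99185218e-01 4.03587299e-02 2.25408686e-04 1.47444393e-04] 0.021413306895096608
scene tcp [189.87400907 219.64136461] tip [196.14290892 250.73529494] top [185.78557931 199.36263094]
crop 129 154
side tcp [329.65793035 347.8050431 ] tip [327.00107685 381.95822144] top [331.49956793 324.13125873]
crop 269 282
tip before (array([ 0.48382301, -0.25331962,  0.08813946]), np.float64(0.005187855413286582))
```

View pics/fin.png

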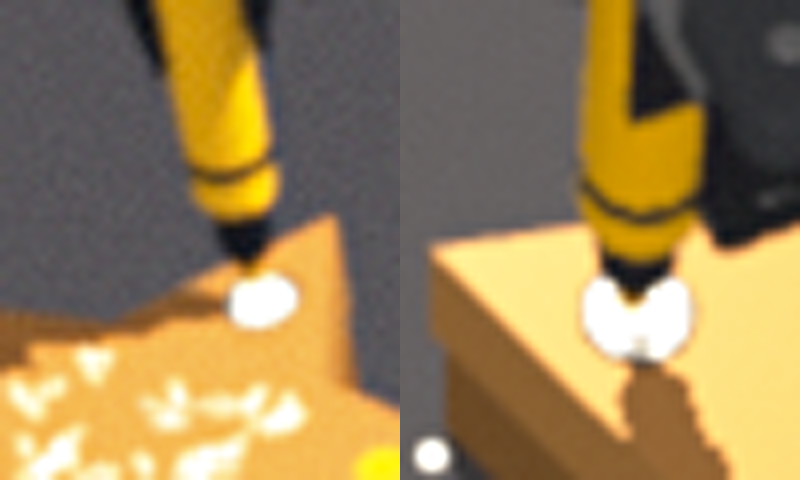

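```bash
python3 - <<'E'
from m import *
a,b=C["scene"],C["side"]
t,s=tri(a,(196.9,249.4),b,(327.4,382.5)),tri(a,(197.9,252.5),b,(327.75,384.75))
print(t,s,t[0]-s[0], "orig spot",tri(a,(197,252.2),b,(327.1,383.6)))
# wide-spot centroid fresh (unoccluded in scene)
I["scene"]=cv2.imread("pics/scene_c.png");print(blobs(mask("scene",(0,0,170),(180,60,255),(185,242,30,22))))
I["side"]=cv2.imread("pics/side_c.png");print(blobs(mask("side",(0,0,170),(180,60,255),(315,370,30,30))))
E
```

```text
(array([ 0.48325077, -0.25316941,  0.07136936]), np.float64(0.004153648735116814)) (array([ 0.48448518, -0.25235414,  0.06294878]), np.float64(0.004145715471067573)) [-0.00123441 -0.00081527  0.00842058] orig spot (array([ 0.48409409, -0.25288121,  0.06490744]), np.float64(0.0012247271334641177))
[([197.3, 252.3], [194, 250, 8, 6, 41])]
[([327.2, 384.7], [321, 379, 14, 11, 106])]
```

Emit:
arm_command(motion="0.03 -0.02 0 0 0 0;0 0 0 0 0 0;0 0 0 0 0 0;0 0 0 0 0 0;0 0 0 0 0 0;0 0 0 0 0 0")

```text
t: 15.93
tcp_pos: [0.4842, -0.253, 0.157]
tool_rot: [0.999, 0.04, -0.0, 0.0]
ft_force: [0.1, -0.1, -1.1]
width: 0.0217
finger_force: 30.0
```

```bash
python3 -c "
from plant import env
s=env.state();print(s['tcp_pos'],max(abs(v) for v in s['joint_velocities']),s['ft_force'])
print(env.close_job())"
```

```text
[ 0.48421725 -0.25296932  0.15702342] 0.0017472420289437892 [ 0.1235048  -0.1395016  -1.07978433]
the job is handed in; nothing more can be done
None
```

The job is handed in at 15.9 s: the gold marker's nib was pressed to its stop on the card (13 N), and the arm now holds it upright and still, nib about 5 mm above the bare white spot and within about 1 mm of its centre by my measurements; I saw nothing disturbed, though the unlisted blue and purple pens fell over on their own early on.

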